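# Sweep the stretcher-bar offcuts into the scoop

### The job

Take the wide wooden sweep by its upright grip and use it to push the two loose wooden offcuts along the table, all the way into the metal scoop. Do not pick up the offcuts or touch them with the gripper. Then stand the sweep upright on the table, clear of the scoop, and let go.

Things in the scene. Friction and masses are not known exactly. Their poses are not given: they have to be found in the camera images.
- sweep: Wide wooden sweep, upright on the table: a bar 36 (its x) x 170 (its y) x 34 mm high; on its middle an upright grip 24 mm thick (x), 50 wide (y), from 34 to 100 mm above the underside. Same front and back. Pale plywood, 0.15-0.3 kg. Origin: centre of the underside, z up. Near it a bystander: a sanding block with the same grip but a bar only 70 mm long.
- scoop: Flat metal scoop fixed to the table, 180 (x) x 240 mm (y); walls 50 high, 4 thick at sides and back (+x, wooden handle). Open mouth at x = -90 mm faces the offcuts: sweep along its +x. Floor 2 mm, bevelled lip: carry the sweep about 5 mm up. Origin: centre of underside, z up. Before the mouth only offcuts lie within 95 mm of its x axis; a 75 mm jar and a roll of tape stand beyond.
- scrap_plain: Plain offcut of pale stretcher bar, a block 60 mm (x) by 40 mm (y) by 22 mm high, about 35 g, loose on the table 50 to 190 mm in front of the scoop's mouth. Origin: centre of the underside; z up.
- scrap_lap: Offcut of pale stretcher bar with a half-lap step, 46 by 46 mm; 24 mm high over one half (-x) and 12 mm over the other, about 30 g, loose on the table 50 to 190 mm in front of the scoop's mouth. Origin: centre of the underside; z up.
Not all that is in view belongs to the job. What is shaped like the sweep but purple or red is not meant.

How it is judged:
By the outcome, as a careful person would: the job done as asked, in the order asked, and still so for the second after the job is handed in, with the robot touching nothing.
It also fails if it takes over 45 s, if anything falls off the work surface, if the arm or the gripper's body presses on something with over 40 N, if the wrist force passes 120 N, or if a joint passes its speed limit or range.

### The arm

A 6-joint arm with a two-finger parallel gripper is mounted at the origin on the work surface. World frame = base frame: x ahead of the robot, y to its left, z up, the work surface at z = 0. Lengths are in m, angles in rad, forces in N, time in s.
With the tool pointing down it reaches from about 0.35 to 0.775 m from the base axis. Payload 7.3 kg.
Tool frame: the origin (TCP) lies on the centre line of the jaws, within the pads' length; the fingertips stand 11 mm ahead of it and the grasp point (between the pads) lies 8 mm behind it; z points along the fingers, y is the direction in which the jaws open and shut (so a half turn about z gives the same grasp; the last joint's range is limited). The gripper opens to 92 mm and grips with 3 to 60 N. Pads are 19 mm wide; open, the fingers measure 130 mm over their backs; the gripper's body (75 mm by 190 mm) begins 47 mm behind the grasp point.
Start: joints at [1.09, 0.342, 1.524, -0, 1.275, -0.146], TCP at [0.172, 0.496, 0.238] pointing down, gripper open.
Joint ranges: [-2.53, 2.53], [-0.77, 2.02], [0.04, 2.7], [-1, 4.14], [0.28, 2.66], [-3.11, 3.11]. Speed limits (rad/s): [2.57, 2.57, 3.14, 3.14, 3.14, 3.14].

### API

Orientations are given as [roll, pitch, yaw] about the fixed x, y, z axes, in that order (R = Rz(yaw) Ry(pitch) Rx(roll)).
In Python, from cell import robot gives the robot as it stands.
- The arm moves only by the tool jog_arm, never from a script. Its argument "deltas" is one flat list of numbers, 6 for each row, row after row: the shift along the world's x, y, z in units of 0.1 m (1.0 is 0.1 m), then the turn, a rotation vector about the world's x, y, z in units of 90 degrees (1.0 is 90 degrees). A call has 1 to 5 rows; each row is the pose to reach, as a shift and turn from the pose commanded when the call began; what a row does not reach only later rows make up. A row lasts 1/12 s, in which the tool goes at most 41.7 mm and 7.16 degrees, less where a joint would pass 70% of its speed; a pose out of reach is approached as far as the arm can. A call with a number of a shift or a turn outside -1 to 1 is refused whole. A call with a gripper value outside its range is refused whole. "claw" is the opening, from 0 (shut) to 1 (fully open), set as the call begins (left out, the last holds). The fingers move at their own pace and stop on an object; "newtons" is the grip in N (left out, the last holds). Time passes only in rows, so rows that repeat a pose let the fingers close. It gives the time, the measured TCP pose, the force and the opening at its end, in the units of the state.
- robot.observe(): the state, without advancing time (a new reading comes with each control period).
- robot.read_camera(name): name is "scene" or "top" or "wrist"; returns the picture (384x512x3 uint8, red, green, blue); there is no depth.
- robot.camera_params(name): a dict with "fx", "fy", "cx", "cy" (pixels), "k1" (the pictures are not rectified: a ray, as slopes to the right and down, at radius r is drawn at 1 + k1 r^2 times it, then the intrinsics apply), "R" (3x3) and "t" (3): a world point X has camera coordinates R X + t. Camera axes: x right, y down, z forward; pixel columns grow to the right and rows downward; lengths in m; the calibration is good to about 2 mm. A picture is of the moment at which its call begins: read the wrist's pose just before it. camera_params takes no time and is no camera call; for the wrist camera it gives the pose at the moment of the call.
- robot.hand_in(): hands the job in, once; it reports no verdict.
The state is a dict: "time": time; "qpos": joint angles; "qvel": joint speeds; "joint_efforts": joint torques, N m; "tool_pos": TCP position; "tool_rot": TCP orientation; "contact_force": force on the tool from outside, world axes, zero at the start; "torque": the same for the moment, N m; "opening": finger opening in m.
Only numpy, scipy, OpenCV 4.12 (cv2) and the standard library are available. Lean on these libraries where they do the work, as an engineer would, in place of code of your own. Each camera call takes 0.05 s, during which the arm holds its last target. There are 200 camera calls.

## Working session

There is one attempt and no reset: what is moved stays moved. The work goes in short steps, Python scripts to look and compute and a tool call to move; the robot and the scene stay as the last step left them, time stands still between calls to the robot, and variables do not carry over. Pictures are saved under pics/ and viewed, about 8 in all and at most 12, crops included, and the job is handed in when it is done.

Besides the shell and the picture viewer there is one more tool, called by a JSON object that holds its "op" and its "data". jog_arm: Moves the arm, as the interface text tells. Its arguments: {"type":"object","properties":{"deltas":{"type":"array","items":{"type":"number"}},"claw":{"type":"number"},"newtons":{"type":"number"}},"required":["deltas"]}

```bash
mkdir -p pics; cat > h.py <<'E'
import numpy as np, cv2
from cell import robot
def grab(n,f):
    p=robot.camera_params(n); im=robot.read_camera(n); cv2.imwrite('pics/'+f,im[:,:,::-1]); np.save('pics/'+n+'.npy',p,allow_pickle=True); return im,p
def ray(p,uv,z):
    uv=np.atleast_2d(np.array(uv,float)); d=np.c_[(uv[:,0]-p['cx'])/p['fx'],(uv[:,1]-p['cy'])/p['fy']]
    s=d.copy()
    for _ in range(20): s=d/(1+p['k1']*(s**2).sum(1,keepdims=True))
    R=np.array(p['R']);t=np.array(p['t']); C=-R.T@t; D=np.c_[s,np.ones(len(s))]@R
    return C+D*((z-C[2])/D[:,2])[:,None]
def proj(p,X):
    c=np.atleast_2d(X)@np.array(p['R']).T+p['t']; s=c[:,:2]/c[:,2:]; s=s*(1+p['k1']*(s**2).sum(1,keepdims=True))
    return s*[p['fx'],p['fy']]+[p['cx'],p['cy']]
E
python3 - <<'E'
from h import *
for n in('top','scene'):
    im,p=grab(n,n+'0.png'); print(n,-np.array(p['R']).T@p['t'])
print(robot.observe())
a=cv2.imread('pics/top0.png');
cv2.imwrite('pics/top0b.png',cv2.resize(a,(800,600),interpolation=cv2.INTER_CUBIC))
E
```

```text
top [0.29806678 0.08871022 1.21883415]
scene [1.05731576 0.36249877 1.18591072]
{'time': 0.1, 'qpos': array([ 1.09000624e+00,  3.42646563e-01,  1.52492090e+00, -2.46265157e-05,
        1.27536161e+00, -1.45992052e-01]), 'qvel': array([ 0.00053547, -0.00256743, -0.00078196,  0.00158442,  0.00156754,
       -0.00143933]), 'joint_efforts': array([ 2.59015542e-03, -4.32007527e+01, -2.44696587e+01,  7.20980228e-02,
        5.26655058e-02, -8.76867671e-05]), 'tool_pos': array([0.17232779, 0.49555398, 0.23711801]), 'tool_rot': array([-3.14026702e+00, -1.71115140e-04,  2.80680169e+00]), 'contact_force': array([-0.35944978, -0.34139543, -0.01427772]), 'torque': array([0.01188071, 0.00693265, 0.02330568]), 'opening': 0.09175675952444276}
```

View pics/top0b.png

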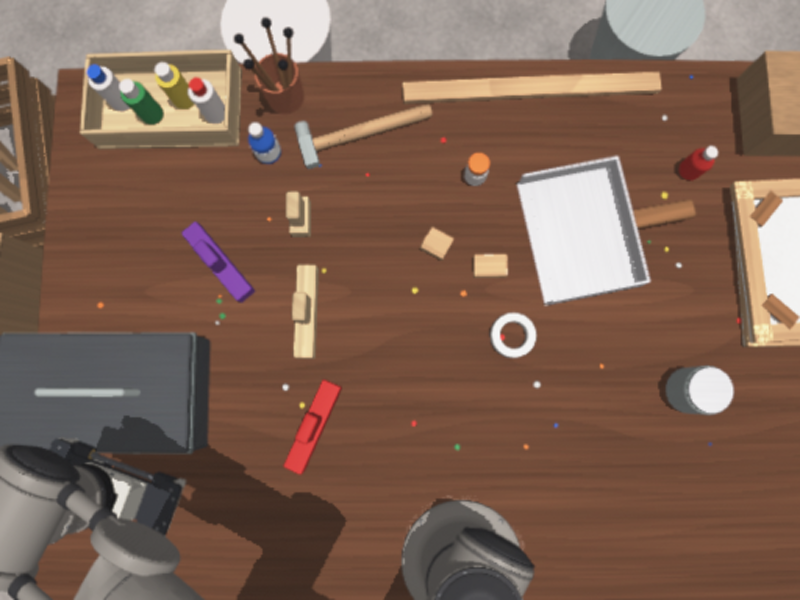

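View pics/scene0.png

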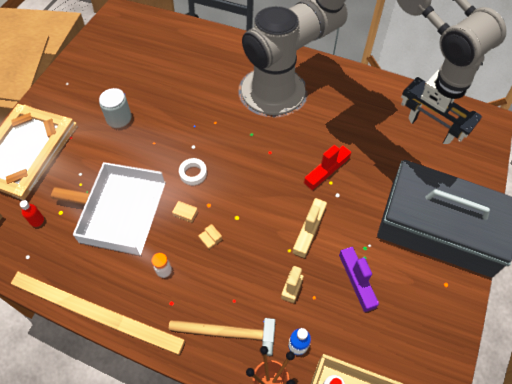

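Top view (800 px picture): the sweep candidates are the pale long bar at (305,310), the pale short sanding block at (298,213), the purple bar at (217,262) and the red bar at (312,427). I choose the pale long one. The offcuts are at (437,243), apparently the lap piece, and (490,265), the plain one. The scoop is centred near (583,230) with its mouth to the left, the jar is at (477,168) and the tape at (513,335).

```bash
python3 - <<'E'
from h import *
a=cv2.imread('pics/top0.png'); p=np.load('pics/top.npy',allow_pickle=True).item()
hsv=cv2.cvtColor(a,cv2.COLOR_BGR2HSV)
m=cv2.inRange(hsv,(12,50,150),(30,160,255))
def blob(box,m):
    x0,y0,x1,y1=[int(v*.64) for v in box]; mm=np.zeros_like(m); mm[y0:y1,x0:x1]=m[y0:y1,x0:x1]
    c=max(cv2.findContours(mm,0,2)[0],key=cv2.contourArea); return c
for n,b,z in(('sweep',(275,255,330,365),.034),('lap',(410,220,465,265),.02),('plain',(465,245,520,285),.022)):
    c=blob(b,m); w=ray(p,c[:,0,:],z)[:,:2].astype(np.float32)*1000; r=cv2.minAreaRect(w); print(n,np.round(r[0]),np.round(r[1]),r[2],np.round(cv2.boxPoints(r)).tolist())
w=cv2.inRange(hsv,(0,0,110),(180,60,255)); c=blob((510,145,660,310),w)
W=ray(p,c[:,0,:],.05)[:,:2].astype(np.float32)*1000; r=cv2.minAreaRect(W); print('scoop',r)
pts=np.array([[519,183],[618,157],[649,282],[546,304]])*.64
print(np.round(ray(p,pts,.05)*1000)); 
print('grip top',np.round(ray(p,np.array([[293,293],[306,293],[306,319],[293,319]])*.64,.1)*1000))
print('jar,tape',np.round(ray(p,np.array([[477,178],[513,335]])*.64,.0)*1000))
im=a[int(140*.64):int(370*.64),int(270*.64):int(660*.64)]
cv2.imwrite('pics/crop1.png',cv2.resize(im,None,fx=3.2,fy=3.2,interpolation=cv2.INTER_CUBIC)); print(im.shape)
E
```

```text
sweep [448. 280.] [ 41. 169.] 88.65375518798828 [[362.0, 262.0], [532.0, 258.0], [533.0, 299.0], [363.0, 303.0]]
lap [575.  36.] [49. 45.] 60.09349822998047 [[543.0, 26.0], [582.0, 4.0], [606.0, 46.0], [567.0, 68.0]]
plain [532. -61.] [61. 41.] 89.69025421142578 [[511.0, -92.0], [552.0, -92.0], [553.0, -31.0], [512.0, -31.0]]
scoop ((591.5842895507812, -226.48858642578125), (246.50076293945312, 199.44203186035156), 11.05093002319336)
[[ 677. -115.   50.]
 [ 726. -299.   50.]
 [ 492. -344.   50.]
 [ 453. -156.   50.]]
grip top [[468. 287. 100.]
 [468. 265. 100.]
 [423. 264. 100.]
 [423. 286. 100.]]
jar,tape [[ 704.  -43.    0.]
 [ 403. -104.    0.]]
(147, 250, 3)
```

View pics/crop1.png

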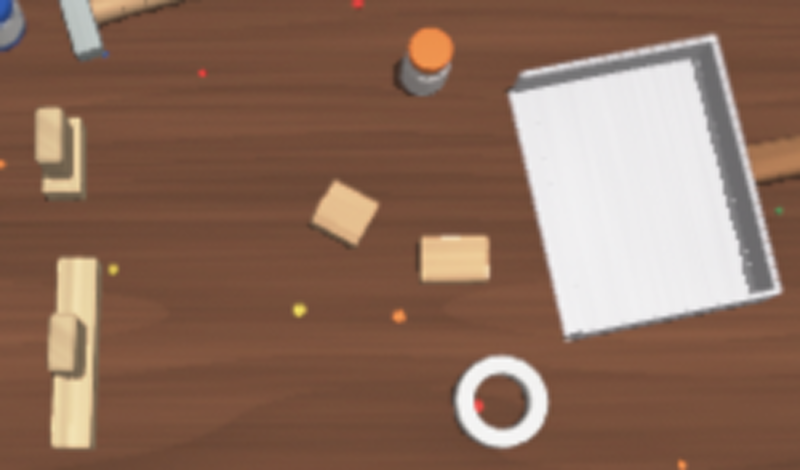

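The crop confirms it: the long pale bar with its grip at crop (63,345) is the sweep. The short block at (50,135) is the bystander. I'll move over the sweep and check from close by.

{"op": "jog_arm", "data": {"deltas": [0.3,-0.24,0,0,0,0.07,0.6,-0.48,0,0,0,0.14,0.91,-0.72,0,0,0,0.198,0.91,-0.72,0,0,0,0.198], "claw": 1}}

```text
time: 0.43
tool_pos: [0.2678, 0.4204, 0.2374]
tool_rot: [-3.139, 0.002, 3.12]
contact_force: [0.3, 1.0, -0.6]
opening: 0.0919
```

{"op": "jog_arm", "data": {"deltas": [0.3,-0.24,0,0,0,0,0.6,-0.48,0,0,0,0,0.91,-0.72,0,0,0,0,0.91,-0.72,0,0,0,0]}}

```text
time: 0.77
tool_pos: [0.3588, 0.3485, 0.2374]
tool_rot: [-3.14, 0.002, 3.112]
contact_force: [0.3, 1.0, 0.0]
opening: 0.0916
```

{"op": "jog_arm", "data": {"deltas": [0.3,-0.24,0,0,0,0,0.6,-0.48,0,0,0,0,0.91,-0.72,0,0,0,0,0.91,-0.72,0,0,0,0,0.91,-0.72,0,0,0,0]}}

```text
time: 1.18
tool_pos: [0.4462, 0.2791, 0.2371]
tool_rot: [-3.141, -0.001, 3.114]
contact_force: [-0.2, 0.3, -0.3]
opening: 0.0915
```

```bash
python3 - <<'E'
from h import *
s=robot.observe(); im,p=grab('wrist','w1.png'); print(s['tool_pos'],s['tool_rot'],p['R'],-np.array(p['R']).T@p['t'])
print(proj(p,[[.448,.28,.034],[.445,.276,.1]]))
E
```

```text
[0.44616783 0.27908532 0.23709382] [-3.14143894e+00 -1.24594714e-03  3.11368855e+00] [[ 2.80440563e-02  9.99606358e-01 -8.12288692e-04]
 [ 9.57960843e-01 -2.66435581e-02  2.85659140e-01]
 [ 2.85525050e-01 -8.78918177e-03 -9.58330943e-01]] [0.36854155 0.27991242 0.38439047]
[[259.61513373 173.49975567]
 [256.19955085 184.47580095]]
```

View pics/w1.png

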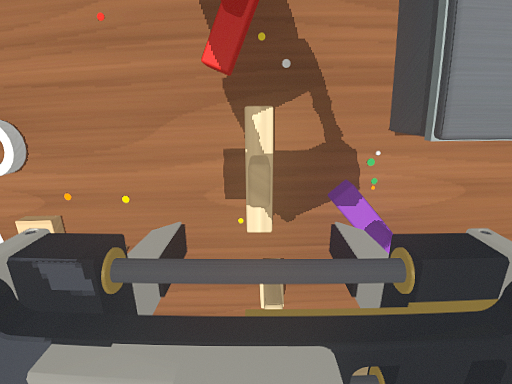

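The wrist view shows the sweep bar at columns 245-273, rows 107-231, centred between the jaws and well aligned. The fit with the estimate is good, so I'll descend and grip.

{"op": "jog_arm", "data": {"deltas": [0.01,0,-0.3,0,0,0,0.01,0,-0.6,0,0,0,0.01,0,-0.9,0,0,0,0.01,0,-0.97,0,0,0]}}

```text
time: 1.57
tool_pos: [0.4426, 0.2801, 0.1367]
tool_rot: [-3.139, -0.007, 3.119]
contact_force: [-1.0, -1.0, -0.1]
opening: 0.0915
```

{"op": "jog_arm", "data": {"deltas": [0,0,-0.25,0,0,0,0,0,-0.5,0,0,0,0,0,-0.7,0,0,0,0,0,-0.8,0,0,0,0,0,-0.8,0,0,0]}}

```text
time: 1.98
tool_pos: [0.445, 0.2803, 0.0596]
tool_rot: [-3.14, -0.003, 3.119]
contact_force: [-0.5, -0.3, -0.0]
opening: 0.0918
```

{"op": "jog_arm", "data": {"deltas": [0,0,0,0,0,0,0,0,0,0,0,0,0,0,0,0,0,0,0,0,0,0,0,0,0,0,0,0,0,0], "claw": 0, "newtons": 35}}

```text
time: 2.4
tool_pos: [0.4469, 0.28, 0.0616]
tool_rot: [3.141, 0.001, 3.118]
contact_force: [-0.4, -0.3, 0.4]
opening: 0.0631
```

{"op": "jog_arm", "data": {"deltas": [0,0,0,0,0,0,0,0,0,0,0,0,0,0,0,0,0,0,0,0,0,0,0,0,0,0,0,0,0,0]}}

```text
time: 2.82
tool_pos: [0.4465, 0.2798, 0.0607]
tool_rot: [3.142, -0.0, 3.118]
contact_force: [0.4, 0.1, -0.2]
opening: 0.03
```

{"op": "jog_arm", "data": {"deltas": [0,0,0,0,0,0,0,0,0,0,0,0,0,0,0.1,0,0,0,0,0,0.25,0,0,0,0,0,0.4,0,0,0]}}

```text
time: 3.23
tool_pos: [0.446, 0.2796, 0.1012]
tool_rot: [-3.141, -0.002, 3.118]
contact_force: [-0.3, 0.6, -2.4]
opening: 0.0238
```

{"op": "jog_arm", "data": {"deltas": [0.08,-0.16,0,0,0,0.03,0.16,-0.34,0,0,0,0.06,0.24,-0.52,0,0,0,0.09,0.32,-0.7,0,0,0,0.12,0.4,-0.84,0,0,0,0.14]}}

```text
time: 3.65
tool_pos: [0.4866, 0.1946, 0.1012]
tool_rot: [-3.141, -0.0, -2.943]
contact_force: [0.4, -0.2, -2.9]
opening: 0.0241
```

{"op": "jog_arm", "data": {"deltas": [0.1,-0.2,0,0,0,0,0.2,-0.4,0,0,0,0,0.3,-0.6,0,0,0,0,0.4,-0.8,0,0,0,0,0.4,-0.8,0,0,0,0]}}

```text
time: 4.07
tool_pos: [0.5283, 0.1127, 0.1013]
tool_rot: [-3.14, 0.001, -2.948]
contact_force: [0.2, 0.4, -3.1]
opening: 0.0239
```

```bash
python3 - <<'E'
from h import *
s=robot.observe(); print(s['tool_pos'],s['tool_rot'],s['opening'],s['contact_force'])
im,p=grab('top','t2.png'); a=cv2.imread('pics/t2.png')[80:240,160:430]
cv2.imwrite('pics/t2b.png',cv2.resize(a,None,fx=2.9,fy=2.9,interpolation=cv2.INTER_CUBIC))
E
```

```text
[0.5283458  0.11265684 0.1013181 ] [-3.14024884e+00  1.45255057e-03 -2.94820185e+00] 0.02392433539432403 [ 0.15576237  0.41228977 -3.10069912]
```

View pics/t2b.png

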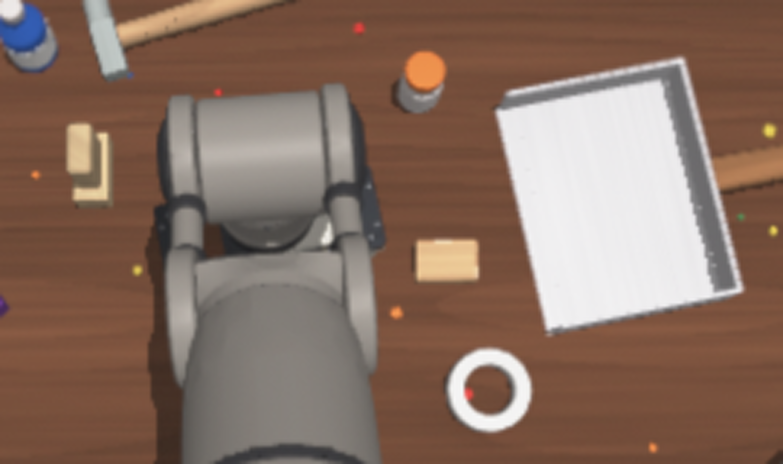

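The sweep is held (about 3 N, opening 24 mm) behind the lap piece. The lap piece is hidden under the arm, the plain one is at (447,260), and the mouth edge runs (500,110)-(548,332). I'll refine the scoop axis from these corners.

```bash
python3 - <<'E'
from h import *
p=np.load('pics/top.npy',allow_pickle=True).item()
f=lambda u,z:(ray(p,np.array(u)/2.9+[160,80],z)[:,:2]*1000)
L=f([[500,110],[548,332]],.002); B=f([[684,58],[742,290]],.05); 
for n,q in(('mouth',L),('back',B)):
    d=q[0]-q[1]; print(n,q.round(),np.hypot(*d).round(),np.degrees(np.arctan2(d[1],d[0])))
M=B.mean(0)-L.mean(0); print(M,np.hypot(*M),np.degrees(np.arctan2(M[0],-M[1])))
E
```

```text
mouth [[ 690. -124.]
 [ 460. -165.]] 234.0 10.223940611142378
back [[ 728. -301.]
 [ 494. -345.]] 238.0 10.809197624322191
[  35.69352854 -178.42881272] 181.963922770098 11.312330301348277
```

{"op": "jog_arm", "data": {"deltas": [0,0,-0.15,0,0,0,0,0,-0.25,0,0,0,0,0,-0.33,0,0,0,0,0,-0.36,0,0,0,0,0,-0.36,0,0,0]}}

```text
time: 4.53
tool_pos: [0.5256, 0.1163, 0.0638]
tool_rot: [3.141, -0.002, -2.945]
contact_force: [-0.3, 0.4, -3.0]
opening: 0.0237
```

{"op": "jog_arm", "data": {"deltas": [0.03,-0.15,0,0,0,0,0.06,-0.3,0,0,0,0,0.09,-0.45,0,0,0,0,0.12,-0.6,0,0,0,0,0.15,-0.75,0,0,0,0]}}

```text
time: 4.95
tool_pos: [0.5418, 0.0405, 0.0653]
tool_rot: [-3.142, 0.001, -2.945]
contact_force: [-0.4, 1.2, -2.6]
opening: 0.0237
```

{"op": "jog_arm", "data": {"deltas": [0.03,-0.15,0,0,0,0,0.06,-0.3,0,0,0,0,0.09,-0.45,0,0,0,0,0.12,-0.6,0,0,0,0,0.15,-0.75,0,0,0,0]}}

```text
time: 5.37
tool_pos: [0.5568, -0.0345, 0.0653]
tool_rot: [3.142, 0.001, -2.945]
contact_force: [0.7, 0.4, -2.6]
opening: 0.0235
```

```bash
python3 - <<'E'
from h import *
s=robot.observe(); print(s['tool_pos'],s['tool_rot'],s['opening'],s['contact_force'])
im,p=grab('scene','s3.png'); a=cv2.imread('pics/s3.png')[100:320,30:350]
cv2.imwrite('pics/s3b.png',cv2.resize(a,None,fx=2.5,fy=2.5,interpolation=cv2.INTER_CUBIC))
E
```

```text
[ 0.55681093 -0.03452119  0.06527938] [ 3.14157906e+00  5.52865278e-04 -2.94504825e+00] 0.02351757794837837 [ 0.72893286  0.43297702 -2.55000662]
```

View pics/s3b.png

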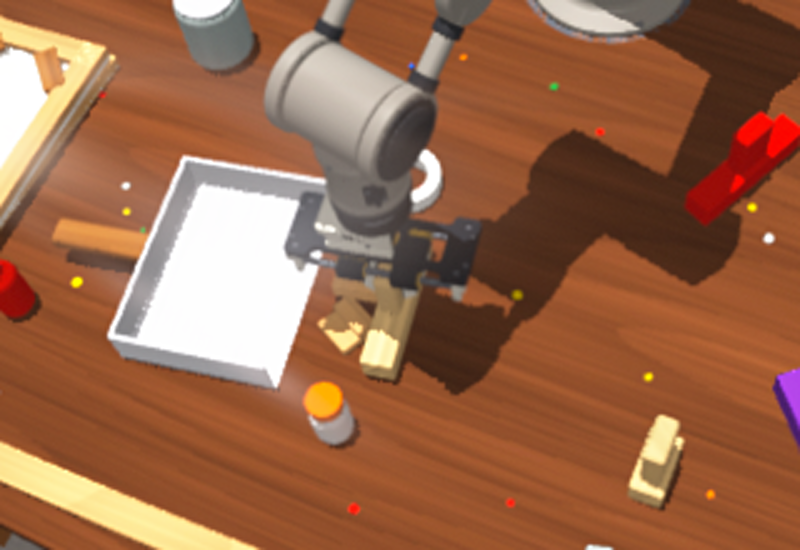

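The lap piece (345,325) and the plain one (355,285) both lie ahead of the sweep, close to the mouth. I'll keep pushing.

{"op": "jog_arm", "data": {"deltas": [0.03,-0.15,0,0,0,0,0.06,-0.3,0,0,0,0,0.09,-0.45,0,0,0,0,0.12,-0.6,0,0,0,0,0.15,-0.75,0,0,0,0]}}

```text
time: 5.83
tool_pos: [0.5718, -0.1104, 0.0649]
tool_rot: [-3.141, 0.0, -2.945]
contact_force: [0.3, 0.4, -1.5]
opening: 0.0242
```

{"op": "jog_arm", "data": {"deltas": [0.03,-0.15,0,0,0,0,0.06,-0.3,0,0,0,0,0.09,-0.45,0,0,0,0,0.12,-0.6,0,0,0,0,0.15,-0.75,0,0,0,0]}}

```text
time: 6.25
tool_pos: [0.5867, -0.1857, 0.0647]
tool_rot: [3.141, -0.0, -2.946]
contact_force: [0.6, 0.4, -1.7]
opening: 0.0239
```

```bash
python3 - <<'E'
from h import *
s=robot.observe(); print(s['tool_pos'],s['tool_rot'],s['opening'],s['contact_force'])
im,p=grab('scene','s4.png'); a=cv2.imread('pics/s4.png')[100:320,30:350]
cv2.imwrite('pics/s4b.png',cv2.resize(a,None,fx=2.5,fy=2.5,interpolation=cv2.INTER_CUBIC))
E
```

```text
[ 0.58670202 -0.18571807  0.06467408] [ 3.14143911e+00 -5.85852660e-05 -2.94563558e+00] 0.023850258900123922 [ 0.61348418  0.36124417 -1.72299995]
```

View pics/s4b.png

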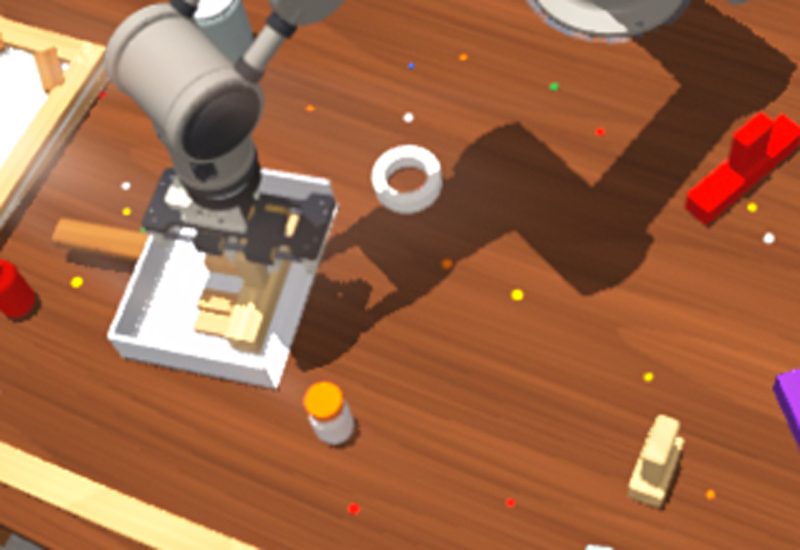

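The sweep is inside the scoop and the offcuts show at about (215,310). I'll back out, lift, and place the sweep well clear.

{"op": "jog_arm", "data": {"deltas": [-0.03,0.15,0,0,0,0,-0.06,0.3,0.05,0,0,0,-0.09,0.45,0.1,0,0,0,-0.13,0.65,0.2,0,0,0,-0.18,0.9,0.3,0,0,0]}}

```text
time: 6.72
tool_pos: [0.568, -0.0924, 0.0954]
tool_rot: [3.142, -0.0, -2.945]
contact_force: [-0.2, -0.4, -2.4]
opening: 0.0241
```

{"op": "jog_arm", "data": {"deltas": [-0.05,0.25,0,0,0,0,-0.1,0.5,0,0,0,0,-0.15,0.75,0,0,0,0,-0.2,0.95,0,0,0,0,-0.2,0.95,0,0,0,0]}}

```text
time: 7.13
tool_pos: [0.5466, 0.0061, 0.0955]
tool_rot: [3.14, -0.001, -2.94]
contact_force: [-0.9, 0.1, -2.0]
opening: 0.024
```

{"op": "jog_arm", "data": {"deltas": [-0.05,0.25,0,0,0,0,-0.1,0.5,0,0,0,0,-0.15,0.75,0,0,0,0,-0.2,0.95,0,0,0,0,-0.2,0.95,0,0,0,0]}}

```text
time: 7.55
tool_pos: [0.5268, 0.1, 0.0953]
tool_rot: [3.14, -0.0, -2.941]
contact_force: [-0.3, 0.7, -2.4]
opening: 0.0245
```

```bash
python3 - <<'E'
from h import *
s=robot.observe(); print(s['tool_pos'],s['tool_rot'],s['opening'],s['contact_force'])
grab('scene','s5.png'); grab('top','t5.png')
a=cv2.imread('pics/s5.png')[120:320,30:350]; b=cv2.imread('pics/t5.png')[80:240,160:430]
b=cv2.resize(b,(400,237)); a=cv2.resize(a,(560,350))
o=np.zeros((590,560,3),np.uint8); o[:350]=a; o[353:590,:400]=b; cv2.imwrite('pics/c5.png',o)
E
```

```text
[0.52680908 0.09999108 0.0953244 ] [ 3.14034499e+00 -2.49969332e-04 -2.94103381e+00] 0.024462878800264917 [-0.31584987  0.6816917  -2.40276689]
```

View pics/c5.png

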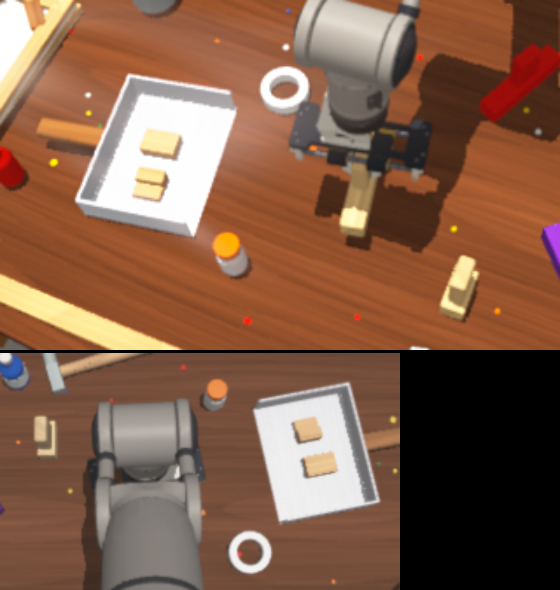

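Both offcuts lie well inside the scoop: plain at (160,143), lap at (150,184) in the scene view, and the top view agrees. I'll set the sweep down here, about 240 mm from the mouth.

{"op": "jog_arm", "data": {"deltas": [0,0,-0.12,0,0,0,0,0,-0.22,0,0,0,0,0,-0.29,0,0,0,0,0,-0.32,0,0,0,0,0,-0.32,0,0,0]}}

```text
time: 8.07
tool_pos: [0.528, 0.0954, 0.0618]
tool_rot: [3.141, -0.002, -2.946]
contact_force: [0.1, -0.2, -1.6]
opening: 0.0236
```

{"op": "jog_arm", "data": {"deltas": [0,0,-0.01,0,0,0,0,0,-0.02,0,0,0,0,0,-0.025,0,0,0,0,0,-0.025,0,0,0]}}

```text
time: 8.4
tool_pos: [0.5288, 0.0958, 0.0606]
tool_rot: [-3.141, 0.001, -2.945]
contact_force: [-0.8, -0.6, -1.3]
opening: 0.0239
```

{"op": "jog_arm", "data": {"deltas": [0,0,-0.01,0,0,0,0,0,-0.01,0,0,0,0,0,-0.01,0,0,0]}}

```text
time: 8.65
tool_pos: [0.5288, 0.0958, 0.0606]
tool_rot: [-3.141, 0.001, -2.945]
contact_force: [-2.3, -0.1, 7.7]
opening: 0.0238
```

Now it's in firm contact with the table (+7.7 N). I'll release it, then lift straight up.

{"op": "jog_arm", "data": {"deltas": [0,0,0.005,0,0,0,0,0,0.005,0,0,0,0,0,0.005,0,0,0,0,0,0.005,0,0,0,0,0,0.005,0,0,0], "claw": 0.8}}

```text
time: 9.07
tool_pos: [0.5285, 0.0959, 0.0597]
tool_rot: [3.141, -0.0, -2.945]
contact_force: [-0.2, -0.4, 0.3]
opening: 0.0523
```

{"op": "jog_arm", "data": {"deltas": [0,0,0,0,0,0,0,0,0,0,0,0,0,0,0,0,0,0,0,0,0,0,0,0,0,0,0,0,0,0]}}

```text
time: 9.48
tool_pos: [0.5285, 0.0959, 0.0597]
tool_rot: [3.141, 0.0, -2.945]
contact_force: [-0.4, -0.2, -0.3]
opening: 0.0733
```

{"op": "jog_arm", "data": {"deltas": [0,0,0.1,0,0,0,0,0,0.3,0,0,0,0,0,0.5,0,0,0,0,0,0.75,0,0,0,0,0,1,0,0,0]}}

```text
time: 9.9
tool_pos: [0.5282, 0.0959, 0.1614]
tool_rot: [3.141, -0.0, -2.946]
contact_force: [1.0, -0.8, -0.4]
opening: 0.0734
```

{"op": "jog_arm", "data": {"deltas": [-0.2,0.3,0.2,0,0,0,-0.4,0.5,0.4,0,0,0,-0.7,0.7,0.5,0,0,0,-0.9,0.9,0.5,0,0,0,-0.9,0.9,0.5,0,0,0]}}

```text
time: 10.32
tool_pos: [0.4352, 0.1885, 0.2115]
tool_rot: [3.14, 0.001, -2.942]
contact_force: [-0.7, 0.5, -0.6]
opening: 0.0736
```

```bash
python3 - <<'E'
from h import *
s=robot.observe(); print(s['tool_pos'],s['opening'],s['contact_force'])
grab('scene','s6.png')
a=cv2.imread('pics/s6.png')[90:320,30:400]; cv2.imwrite('pics/c6.png',cv2.resize(a,None,fx=2.1,fy=2.1))
E
```

```text
[0.43521076 0.18847529 0.21145051] 0.07362298673600735 [-0.70655904  0.53203369 -0.55132921]
```

View pics/c6.png

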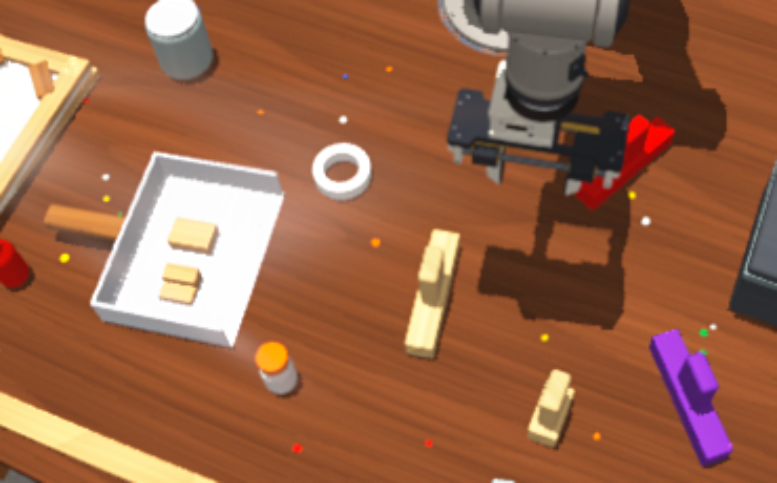

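The sweep stands upright at (433,293), clear of the scoop, and both offcuts are in the scoop at (192,235) and (180,283). The gripper is in the air, touching nothing.

```bash
python3 -c "
from cell import robot
print(robot.hand_in())"
```

```text
the job is handed in; nothing more can be done
None
```

The job is done and handed in at about 10.4 s on the robot's clock. I gripped the long pale sweep by its upright grip, pushed both offcuts into the scoop with the bar about 5 mm up, and backed out. I then set the sweep down about 240 mm in front of the scoop's mouth and let go.

- **Offcuts:** the last scene picture shows both lying flat and well inside the scoop; a top picture taken just after backing out agrees. The gripper was never lowered to them.
- **Sweep:** it stands upright on the table, and the arm was holding clear in the air above.
- **Forces:** the highest reading after any move was about 8 N, when the sweep touched down.
- **Odd reading:** the downward force fell from about 3 N to 1.7 N while the sweep was in the scoop, so the bar may have brushed something lightly. It read about 2.4 N after backing out, and nothing in the pictures looked wrong. No other check failed or disagreed.

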